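Tip the plate tray and load the plate scanner

ROBOT

A 6-joint arm with a two-finger parallel gripper is mounted at the origin on a cart in front of the work surface, level with it; the furniture and walls round the work are solid. World frame = base frame: x ahead of the robot, y to its left, z up, the work surface at z = 0. Lengths are in m, angles in rad, forces in N, time in s.
With the tool pointing down it reaches from about 0.425 to 0.95 m from the base axis. Payload 3.5 kg.
Tool frame: the origin (TCP) lies midway between the tips of the shut fingers; the grasp point (between the pads) lies 19 mm behind it; x points along the fingers, y is the direction in which the jaws open and shut, and the axes are right-handed (so a half turn about x gives the same grasp; the last joint's range is limited). The gripper opens to 85 mm and grips with 20 to 120 N. Pads are 22 mm wide; open, the fingers measure 114 mm over their backs; the gripper's body (76 mm by 85 mm) begins 54 mm behind the grasp point. The pads swing forward as they close: fully open they stand 13 mm farther back than shut.
Start: joints at [1.101, 0.286, 1.577, -0, 1.279, -0.15], TCP at [0.212, 0.641, 0.231] pointing down, gripper open.
Joint ranges: [-2.77, 2.77], [-0.9, 2.22], [0.21, 2.48], [-1.53, 4.67], [0.24, 2.81], [-2.84, 2.84]. Speed limits (rad/s): [2.79, 2.79, 3.14, 3.14, 3.14, 3.14].

INTERFACE

Orientations are given as a unit quaternion [x, y, z, w].
In Python, from plant import ctrl, vision gives the robot as it stands. The module is installed in compiled form; this text tells all that it offers.
- The arm moves only by the tool play_rows, never from a script. Its arguments are lists of equal length, an entry for each row: "claw": the closure in counts, from 0 (fully open) to 255 (shut); "travel": the shift along the tool's x, y, z in m, a list of three; "dr": the turn, a rotation vector about the tool's x, y, z in rad, a list of three. In form: {"claw": [claw, ...], "travel": [[tx, ty, tz], ...], "dr": [[wx, wy, wz], ...]}. A call has 1 to 20 rows; each row is the pose to reach, as a shift and turn from the pose measured when the call began, along the tool's axes at that moment; what a row does not reach only later rows make up. A row lasts 1/10 s, in which the tool goes at most 50 mm and 8.59 degrees, less where a joint would pass 70% of its speed; a pose out of reach is approached as far as the arm can. A call with a gripper value outside its range is refused whole. The fingers move at their own pace and stop on an object; "force" is the grip in N (left out, the last holds). Time passes only in rows, so rows that repeat a pose let the fingers close. It gives the time, the measured TCP pose, the force and the opening at its end, in the units of the state.
- ctrl.get_state(): the state, without advancing time (a new reading comes with each control period).
- vision.read_camera(name): name is "side" or "top" or "wrist"; returns a dict with "img" (400x640x3 uint8, red, green, blue), "range_z" (400x640 float32, m along the optical axis (not along the pixel's ray), 0 where there is no reading), "K" (3x3 intrinsics, pixels), "distortion" ([k1, k2, p1, p2, k3] as OpenCV has them; the pictures are not rectified), "world_to_cam" (4x4, takes a point from world to camera coordinates). Camera axes: x right, y up, looking along -z (the intrinsics and any distortion apply to the point x, -y, -z); pixel columns grow to the right and rows downward; lengths in m; the calibration is good to about 2 mm. A picture is of the moment at which its call begins.
- ctrl.sign_off(): hands the job in, once; it reports no verdict.
The state is a dict: "time": time; "qpos": joint angles; "dq": joint speeds; "joint_efforts": joint torques, N m; "eef_pos": TCP position; "tcp_rot": TCP orientation; "contact_force": force on the tool from outside, world axes, zero at the start; "wrist_torque": the same for the moment, N m; "opening": opening from 0.0 (shut) to 1.0 (fully open).
Only numpy, scipy, OpenCV 4.12 (cv2) and the standard library are available. Lean on these libraries where they do the work, as an engineer would, in place of code of your own. Each camera call takes 0.05 s, during which the arm holds its last target.

TASK

Take the loose glass plate out of the tip-up tray and load it into the scanner: lift the tray by its bar so that the plate slides down into the notched pick-up end, and let the tray back down onto its rest. Then pick the plate up by its long edges through the notches, lay it white face up and flat between the blue stops of the open drawer, let go, and push the drawer fully home. Do not drop the plate onto the worktop, and leave the jar, the weighing boat and the vial beside the work where they are.

Things in the scene. Friction and masses are not known exactly. Their poses are not given: they have to be found in the camera images.
- tray_stand: Fixed grey stand of the tip-up tray, 190 mm long, 34 mm wide. Origin on the worktop; x points from the low, hinged, notched end towards the end with the lifting bar; y across; z up. The hinge axis runs along y at x = -128 mm, z = 24 mm. The tray's inside is 186 mm long (x = -131 to 55), 70 mm wide, with walls 12 mm high and 4 mm thick that keep fingers from the plate's edges.
- tray (a joint): Tilt of the blue tray about its hinge in rad: 0 on its rest, grows as the bar end is lifted, stop at 0.65. It falls back by its own weight (300 g) if let go. The inside is smooth: the plate begins to slide at about 0.25 (at most 0.3) and slides briskly at 0.5.
- tray_bar (a point): Middle of the lifting bar, 10 mm thick (12 mm over its black sleeve), 66 mm long along y, free on all sides; with the tray down 216 mm from the hinge axis along x and 70 mm above the worktop. It can turn between the fingers as the tray tips. The tray's end wall, 48 mm high over the worktop, is 29 mm from it towards the hinge.
- tray_bay (a point): Where the middle of the plate's underside lies once it has slid to the low end: on the tray floor, 43 mm along x from the hinge axis, 36 mm above the worktop with the tray down. Only here walls and floor are cut away on both sides, 32 mm either way along x, leaving a floor strip 36 mm wide, so fingers can go down beside and below the plate to near the worktop. x points to the bar.
- plate: Loose glass plate, 90 mm (its x) by 60 mm (its y) by 5 mm thick, 70 g, white coating on its upper face, greenish edges. Origin in the middle of the underside, z up. It starts in the upper part of the tray, roughly lengthwise, 55 to 85 mm from the low end position.
- scanner: Fixed white scanner hood, 121 mm deep, 120 mm wide, roof 76 mm high, with a grey and black camera housing on the roof up to 100 mm. Origin on the worktop; the hood reaches from x = 34 to x = 155 mm; the drawer comes out towards -x; y across, z up.
- drawer (a joint): How far the drawer stands out of the hood, in metres: 0 fully home, up to 0.12. It starts 0.105 to 0.12 out. Stiff slide: takes about 2 to 3 N to move and stays where it is left.
- drawer_bed (a point): Middle of the drawer's bed, 36 mm above the worktop, where the middle of the plate's underside belongs; x as the scanner's x; moves with the drawer. Blue stops 8 mm high leave a field 98 mm long (x) and 68 mm wide (y), 4 mm play all round. Over the middle 64 mm of its length the bed is only 36 mm wide, so fingers holding the plate's long edges have room beside and below it.
- drawer_front (a point): Point in the middle of the outer face of the drawer's upright front panel (116 mm wide, 8 mm thick, from 8 to 66 mm above the worktop), at 45 mm height, moves with the drawer; 63 mm in front of the bed's middle along the scanner's -x. Push here along the scanner's +x.
- lid_jar: Bystander: small glass jar with white screw lid, 45 mm across, 64 mm high, origin under its middle.
- weigh_boat: Bystander: white plastic weighing boat, 67 x 67 x 16 mm, origin under its middle.
- black_cap_vial: Bystander: small clear vial with black cap, 32 mm across, 50 mm high, origin under its middle.
Mind the look-alikes: they are no part of the job. Several things have the shape of the plate; the one meant has the colours described above.

How it is judged:
On the way, in this order (a step that is already met when the one before it is completed fails the run):
1. the tray is tipped up and the plate has slid down into its notched low end (value of joint tray above 0.2 rad and x of plate in the frame of tray_bay between -0.01 and 0.01 m and z of plate in the frame of tray_bay between -0.006 and 0.006 m), for 0.1 s.
2. the tray is back on its rest with the plate in the notched low end (value of joint tray below 0.03 rad and x of plate in the frame of tray_bay between -0.01 and 0.01 m and z of plate in the frame of tray_bay between -0.006 and 0.006 m), for 0.2 s.
3. the plate is lifted clear of the tray (height (world z) of plate above 0.075 m), for 0.1 s.
4. the plate lies flat between the stops of the drawer, let go, while the drawer is still out (x of plate in the frame of drawer_bed between -0.008 and 0.008 m and y of plate in the frame of drawer_bed between -0.008 and 0.008 m and z of plate in the frame of drawer_bed between -0.004 and 0.004 m and angle between plate's own z axis and vertical below 0.06 rad and angle between the x axis of plate and the x axis of drawer_bed, either way round below 0.2 rad and contact force between plate and the fingers below 0.1 N and value of joint drawer above 0.08 m), for 0.2 s.
At the end, for the whole second after the job is handed in: The drawer is home (within 4 mm) with the plate at rest on its bed, white face up and flat (within 0.06 rad), middle within 8 mm of the bed's middle along and across and within 4 mm in height, lengthwise within 0.2 rad, not touched; the tray lies on its rest (under 0.03 rad) (x of plate in the frame of drawer_bed between -0.008 and 0.008 m and y of plate in the frame of drawer_bed between -0.008 and 0.008 m and z of plate in the frame of drawer_bed between -0.004 and 0.004 m and angle between plate's own z axis and vertical below 0.06 rad and angle between the x axis of plate and the x axis of drawer_bed, either way round below 0.2 rad and contact force between plate and the fingers below 0.1 N and value of joint drawer below 0.004 m and value of joint tray below 0.03 rad and linear speed of plate below 0.02 m/s).
It fails at once if the plate falls off its tray or bed towards the worktop (height (world z) of plate below 0.022 m).
It fails at once if the jar is moved more than 30 mm (distance of lid_jar from where it was at the start of the episode above 0.03 m).
It fails at once if the weighing boat is moved more than 30 mm (distance of weigh_boat from where it was at the start of the episode above 0.03 m).
It fails at once if the vial is moved more than 30 mm (distance of black_cap_vial from where it was at the start of the episode above 0.03 m).
It also fails if it takes over 67 s, if anything falls off the work surface, if the arm or the gripper's body presses on something with over 40 N, if the wrist force passes 120 N, or if a joint passes its speed limit or range.

## Working session

There is one attempt and no reset: what is moved stays moved. The work goes in short steps, Python scripts to look and compute and a tool call to move; the robot and the scene stay as the last step left them, time stands still between calls to the robot, and variables do not carry over. Pictures are saved under pics/ and viewed, and the job is handed in when it is done.

Besides the shell and the picture viewer there is one more tool, called after "Request:" as name(argument=value, ...) on one line, values as JSON. play_rows: Moves the arm, as the interface text tells. Its arguments: {"type":"object","properties":{"claw":{"type":"array","items":{"type":"number"}},"travel":{"type":"array","items":{"type":"array","items":{"type":"number"}}},"dr":{"type":"array","items":{"type":"array","items":{"type":"number"}}},"force":{"type":"number"}},"required":["claw","travel","dr"]}

```bash
mkdir -p pics; ls; cat > h.py <<'E'
import numpy as np, cv2
from plant import ctrl, vision
def shot(n,f):
    d=vision.read_camera(n); cv2.imwrite('pics/'+f,d['img'][:,:,::-1]); np.savez('pics/'+f+'.npz',**d); return d
def load(f): return dict(np.load('pics/'+f+'.npz'))
def ray(d,px):
    px=np.array(px,float).reshape(-1,1,2)
    u=cv2.undistortPoints(px,d['K'],d['distortion']).reshape(-1,2)
    r=np.c_[u[:,0],-u[:,1],-np.ones(len(u))]
    W=np.linalg.inv(d['world_to_cam']); return W[:3,3], r@W[:3,:3].T
def onz(d,px,z):
    o,r=ray(d,px); t=(z-o[2])/r[:,2]; return o+r*t[:,None]
def dep(d,px):
    o,r=ray(d,px); p=np.array(px,int).reshape(-1,2); return o+r*d['range_z'][p[:,1],p[:,0]][:,None]
def proj(d,P):
    P=np.atleast_2d(P); c=np.c_[P,np.ones(len(P))]@d['world_to_cam'].T; c=c[:,:3]*[1,-1,-1]
    return cv2.projectPoints(c.reshape(-1,1,3),np.zeros(3),np.zeros(3),d['K'],d['distortion'])[0].reshape(-1,2)
E
python3 - <<'E'
from h import *
for n in ['side','top','wrist']:
    d=shot(n,n+'0.png'); print(n,d['K'][0,0],np.linalg.inv(d['world_to_cam'])[:3].round(3).tolist())
print(ctrl.get_state())
E
```

```text
pics
side 497.42372187351083 [[0.098, 0.465, -0.88, -0.554], [-0.995, 0.065, -0.076, -0.186], [0.022, 0.883, 0.469, 0.659]]
top 491.8688601715074 [[0.021, 0.997, -0.072, 0.454], [-1.0, 0.022, 0.003, -0.105], [0.004, 0.072, 0.997, 1.673]]
wrist 276.26612726458393 [[0.314, -0.916, -0.248, 0.148], [0.949, 0.303, 0.084, 0.662], [-0.002, -0.262, 0.965, 0.373]]
{'time': 0.15, 'qpos': array([ 1.10096174e+00,  2.86998581e-01,  1.57784255e+00,  2.30365974e-05,
        1.27858685e+00, -1.49989433e-01]), 'dq': array([-0.00093474, -0.00010789, -0.00519822, -0.00030346, -0.00134793,
        0.00024264]), 'joint_efforts': array([ 7.23064659e-04, -4.06596494e+01, -2.93143272e+01, -1.12131693e-04,
        3.93298280e-03,  6.79434962e-07]), 'eef_pos': array([0.21196079, 0.64032261, 0.23023966]), 'tcp_rot': array([ 0.11198762,  0.69828848, -0.11321881,  0.69787784]), 'contact_force': array([-0.43106355,  0.03350033, -0.44009137]), 'wrist_torque': array([-0.01705465, -0.00711574, -0.0014601 ]), 'opening': 0.9998471723461517}
```

View pics/side0.png

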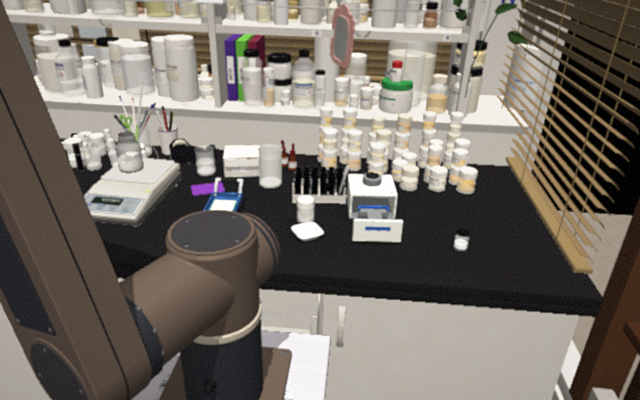

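View pics/top0.png

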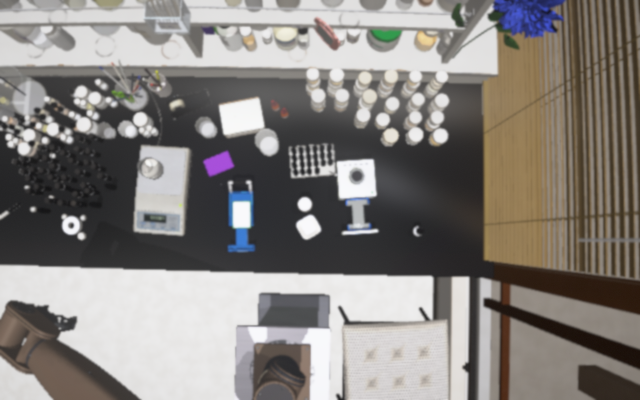

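View pics/wrist0.png

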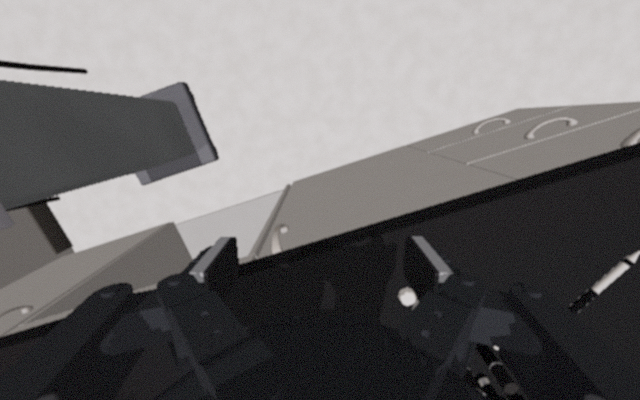

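```bash
python3 - <<'E'
from h import *
d=load('top0.png'); im=d['img'][:,:,::-1]
c=cv2.resize(im[140:270,190:390],None,fx=4,fy=4,interpolation=cv2.INTER_CUBIC); cv2.imwrite('pics/topc.png',c)
d=load('side0.png'); im=d['img'][:,:,::-1]
c=cv2.resize(im[150:270,180:480],None,fx=2.66,fy=2.66,interpolation=cv2.INTER_CUBIC); cv2.imwrite('pics/sidec.png',c)
E
```

```text
(no output)
```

View pics/topc.png

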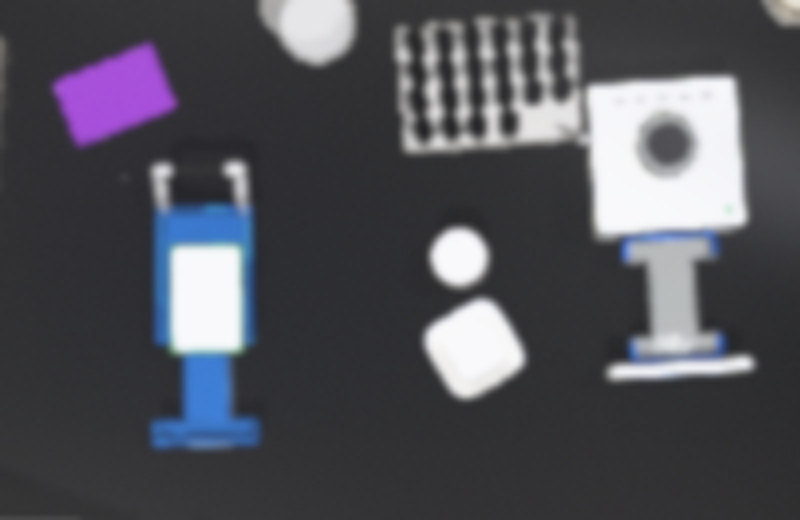

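View pics/sidec.png

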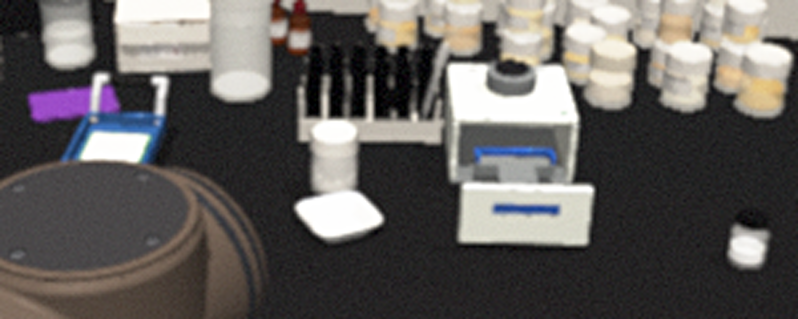

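```bash
python3 - <<'E'
from h import *
d=load('top0.png')
f=lambda c: [(x/4+190-.4,y/4+140-.4) for x,y in c]
def p(n,c,z): print(n,onz(d,f(c),z).round(4)[:,:2].tolist())
p('bar arms top',[(161,166),(236,166),(198,166)],.07)
p('tray lowend corners',[(152,446),(259,446),(152,422),(260,422)],.045)
p('tray upper corners (wall top)',[(157,207),(252,207),(156,343),(252,343)],.048)
p('plate corners',[(171,246),(242,246),(171,351),(242,351)],.041)
p('drawer front top, ',[(607,370),(753,357),(609,380),(755,370)],.066)
p('stops',[(623,240),(716,234),(630,357),(721,352)],.044)
p('hood roof',[(587,86),(735,76),(596,238),(747,226)],.076)
p('jar,boat',[(460,257)],.064); p('boat',[(475,348)],.016)
E
```

```text
bar arms top [[0.6329, 0.1816], [0.6342, 0.1198], [0.6336, 0.1511]]
tray lowend corners [[0.4032, 0.1857], [0.4053, 0.0971], [0.423, 0.1863], [0.4251, 0.0969]]
tray upper corners (wall top) [[0.6011, 0.1876], [0.6027, 0.1085], [0.4882, 0.1846], [0.49, 0.105]]
plate corners [[0.5693, 0.176], [0.5706, 0.1167], [0.482, 0.1731], [0.4833, 0.1141]]
drawer front top,  [[0.4739, -0.1875], [0.487, -0.3067], [0.4658, -0.1893], [0.4764, -0.3085]]
stops [[0.5823, -0.2], [0.589, -0.2773], [0.4854, -0.2075], [0.4911, -0.2828]]
hood roof [[0.7056, -0.1665], [0.7167, -0.2878], [0.5809, -0.1761], [0.5934, -0.2991]]
jar,boat [[0.5638, -0.0655]]
boat [[0.4907, -0.0787]]
```

```bash
cat >> h.py <<'E'
from scipy.spatial.transform import Rotation as Ro
def down(yawy):
    # tool x down, tool y at horizontal angle yawy
    x=np.array([0,0,-1.]); y=np.array([np.cos(yawy),np.sin(yawy),0]); return Ro.from_matrix(np.c_[x,y,np.cross(x,y)])
def rel(p,R):
    s=ctrl.get_state(); R0=Ro.from_quat(s['tcp_rot']); 
    print('t',round(s['time'],2),'pos',s['eef_pos'].round(4),'open',round(s['opening'],3),'F',s['contact_force'].round(1),'q',s['qpos'].round(2))
    print(' travel',R0.inv().apply(np.array(p)-s['eef_pos']).round(4).tolist(),'dr',(R0.inv()*R).as_rotvec().round(4).tolist())
E
python3 - <<'E'
from h import *
s=ctrl.get_state();R0=Ro.from_quat(s['tcp_rot']).as_matrix();print(R0.round(3), np.arctan2(R0[1,1],R0[0,1]))
rel([.62,.16,.23],down(np.pi+.03)); rel([.62,.16,.23],down(.03))
E
```

```text
[[-0.001  0.314  0.949]
 [-0.002  0.949 -0.314]
 [-1.    -0.002 -0.   ]] 1.2509447836088183
t 0.15 pos [0.212  0.6403 0.2302] open 1.0 F [-0.4  0.  -0.4] q [ 1.1   0.29  1.58  0.    1.28 -0.15]
 travel [0.0007, -0.3277, 0.5384] dr [-1.9206, -0.0019, 0.0009]
t 0.15 pos [0.212  0.6403 0.2302] open 1.0 F [-0.4  0.  -0.4] q [ 1.1   0.29  1.58  0.    1.28 -0.15]
 travel [0.0007, -0.3277, 0.5384] dr [1.2209, 0.0008, 0.0018]
```

Request:
play_rows(claw=[0,0,0,0,0,0,0,0,0,0,0,0,0,0,0,0,0,0,0,0], travel=[[-0.05,0,0],[-0.05,-0.02,0.04],[-0.05,-0.3277,0.5384],[-0.05,-0.3277,0.5384],[-0.05,-0.3277,0.5384],[-0.05,-0.3277,0.5384],[-0.05,-0.3277,0.5384],[-0.05,-0.3277,0.5384],[-0.05,-0.3277,0.5384],[-0.05,-0.3277,0.5384],[-0.05,-0.3277,0.5384],[-0.05,-0.3277,0.5384],[-0.05,-0.3277,0.5384],[-0.05,-0.3277,0.5384],[-0.05,-0.3277,0.5384],[-0.05,-0.3277,0.5384],[-0.05,-0.3277,0.5384],[-0.05,-0.3277,0.5384],[-0.05,-0.3277,0.5384],[-0.05,-0.3277,0.5384]], dr=[[0,0,0],[0.06,0,0],[1.2209,0,0],[1.2209,0,0],[1.2209,0,0],[1.2209,0,0],[1.2209,0,0],[1.2209,0,0],[1.2209,0,0],[1.2209,0,0],[1.2209,0,0],[1.2209,0,0],[1.2209,0,0],[1.2209,0,0],[1.2209,0,0],[1.2209,0,0],[1.2209,0,0],[1.2209,0,0],[1.2209,0,0],[1.2209,0,0]], force=20)

```text
time: 2.15
eef_pos: [0.6196, 0.1609, 0.2809]
tcp_rot: [0.492, 0.508, -0.493, 0.508]
contact_force: [-0.2, 0.6, 0.8]
opening: 1.0
```

```bash
python3 - <<'E'
from h import *
rel([.633,.151,.12],down(.03)); shot('wrist','w1.png')
E
```

```text
t 2.15 pos [0.6196 0.1609 0.2809] open 1.0 F [-0.2  0.6  0.8] q [ 0.1   0.18  1.61 -0.    1.35  0.07]
 travel [0.1609, 0.0132, 0.0101] dr [0.0014, 0.0016, 0.0006]
```

View pics/w1.png

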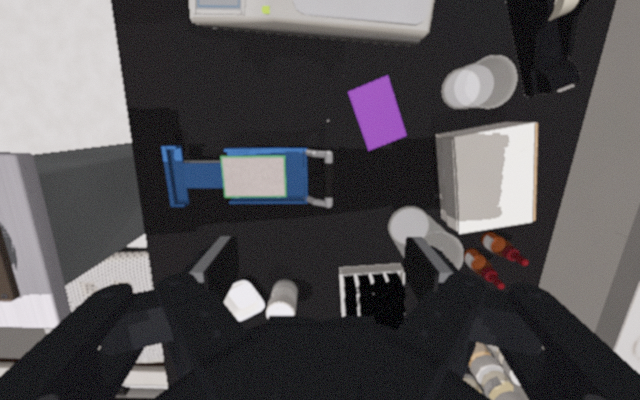

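```bash
python3 - <<'E'
from h import *
d=load('w1.png'); im=d['img'][:,:,::-1]
c=cv2.resize(im[130:230,140:360],None,fx=3.6,fy=3.6,interpolation=cv2.INTER_CUBIC); cv2.imwrite('pics/w1c.png',c)
for z in (.07,): print(onz(d,[(329,152),(330,206),(325,178)],z).round(4))
# compare depth
hsv=cv2.cvtColor(d['img'],cv2.COLOR_RGB2HSV)
m=((hsv[...,0]>95)&(hsv[...,0]<120)&(hsv[...,1]>120)&(hsv[...,2]>60)); m[:140]=0;m[212:]=0;m[:,345:]=0;m[:,:150]=0
ys,xs=np.nonzero(m); P=dep(d,np.c_[xs,ys]); print(len(P),np.percentile(P,[1,50,99],axis=0).round(4))
E
```

```text
[[0.6282 0.1869 0.07  ]
 [0.6324 0.1148 0.07  ]
 [0.6244 0.1529 0.07  ]]
4268 [[ 3.852e-01  9.280e-02 -3.000e-04]
 [ 4.733e-01  1.467e-01  3.690e-02]
 [ 5.990e-01  1.873e-01  4.970e-02]]
```

View pics/w1c.png

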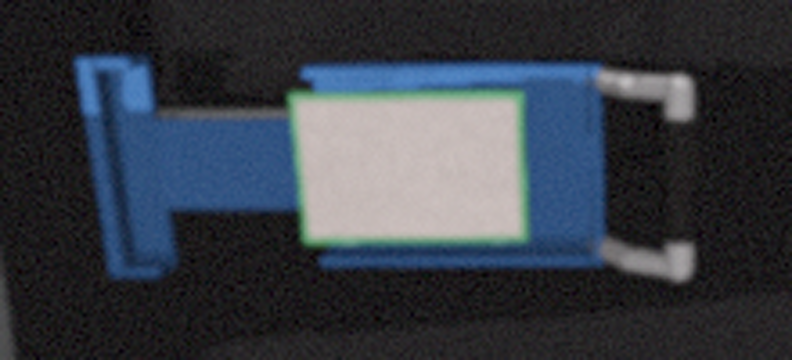

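```bash
python3 - <<'E'
from h import *
d=load('w1.png')
g=lambda c:[(x/3.6+140-.4,y/3.6+130-.4) for x,y in c]
print(onz(d,g([(680,78),(680,276),(679,177),(690,177),(668,177)]),.07).round(4))
print(onz(d,g([(604,68),(604,264),(302,72),(322,264)]),.048).round(4))
s=load('side0.png')
h=lambda c:[(x/2.66+180-.3,y/2.66+150-.3) for x,y in c]
print('side bar ends',onz(s,h([(97,78),(162,81)]),.073).round(4))
E
```

```text
[[0.6276 0.1878 0.07  ]
 [0.6304 0.1144 0.07  ]
 [0.6286 0.1521 0.07  ]
 [0.6326 0.1522 0.07  ]
 [0.6246 0.1519 0.07  ]]
[[0.5996 0.1881 0.048 ]
 [0.6011 0.1113 0.048 ]
 [0.4864 0.1831 0.048 ]
 [0.4897 0.1078 0.048 ]]
side bar ends [[0.6237 0.1833 0.073 ]
 [0.6263 0.1173 0.073 ]]
```

Request:
play_rows(claw=[175,175,175,175,175,175,175,175], travel=[[0.04,0.005,0.005],[0.08,0.0092,0.0097],[0.12,0.0092,0.0097],[0.15,0.0092,0.0097],[0.15,0.0092,0.0097],[0.15,0.0092,0.0097],[0.15,0.0092,0.0097],[0.15,0.0092,0.0097]], dr=[[0.0014,0.0016,0],[0.0014,0.0016,0],[0.0014,0.0016,0],[0.0014,0.0016,0],[0.0014,0.0016,0],[0.0014,0.0016,0],[0.0014,0.0016,0],[0.0014,0.0016,0]])

```text
time: 3.0
eef_pos: [0.6309, 0.1514, 0.1341]
tcp_rot: [0.494, 0.506, -0.491, 0.508]
contact_force: [0.1, 0.2, -0.7]
opening: 0.313
```

```bash
python3 - <<'E'
from h import *
rel([.629,.151,.053],down(.033)); d=shot('wrist','w2.png')
cv2.imwrite('pics/w2c.png',cv2.resize(d['img'][:,:,::-1][150:330,200:440],None,fx=3,fy=3,interpolation=cv2.INTER_CUBIC))
E
```

```text
t 3.0 pos [0.6309 0.1514 0.1341] open 0.313 F [ 0.1  0.2 -0.7] q [0.08 0.32 1.72 0.   1.1  0.05]
 travel [0.081, -0.0022, 0.0003] dr [-0.003, -0.0002, -0.0045]
```

View pics/w2.png

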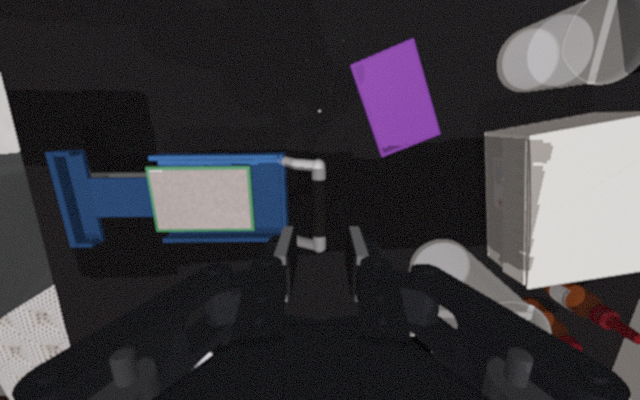

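View pics/w2c.png

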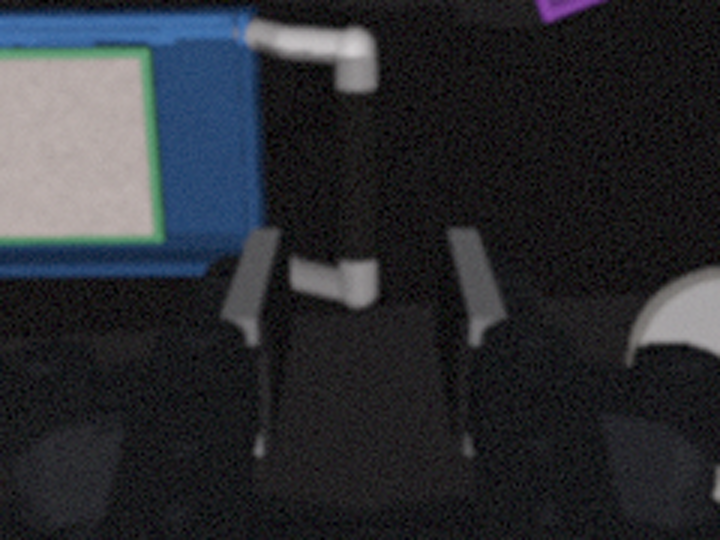

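```bash
python3 - <<'E'
from h import *
d=load('w2.png')
g=lambda c:[(x/3+200-.3,y/3+150-.3) for x,y in c]
print(onz(d,g([(355,45),(359,285),(357,170)]),.07).round(4))
print(onz(d,g([(250,15),(258,240)]),.048).round(4)); 
print(proj(d,ctrl.get_state()['eef_pos']), proj(d,ctrl.get_state()['eef_pos']+[0,0,.02]))
E
```

```text
[[0.6272 0.1846 0.07  ]
 [0.6301 0.1188 0.07  ]
 [0.6286 0.1516 0.07  ]]
[[0.598  0.1885 0.048 ]
 [0.6    0.122  0.048 ]]
[[321.8387069 241.3522935]] [[322.16373491 258.64166808]]
```

Request:
play_rows(claw=[175,175,175,175,255,255,255,255,255], travel=[[0.025,-0.0024,0],[0.05,-0.0024,0],[0.082,-0.0024,0],[0.082,-0.0024,0],[0.082,-0.0024,0],[0.082,-0.0024,0],[0.082,-0.0024,0],[0.082,-0.0024,0],[0.082,-0.0024,0]], dr=[[0,0,-0.0045],[0,0,-0.0045],[0,0,-0.0045],[0,0,-0.0045],[0,0,-0.0045],[0,0,-0.0045],[0,0,-0.0045],[0,0,-0.0045],[0,0,-0.0045]], force=25)

```text
time: 3.95
eef_pos: [0.6294, 0.1514, 0.0531]
tcp_rot: [0.493, 0.507, -0.492, 0.508]
contact_force: [-0.8, -1.0, 1.8]
opening: 0.106
```

```bash
python3 - <<'E'
from h import *
s=ctrl.get_state();
rel([.629,.151,.053],down(.033)); d=shot('wrist','w3.png')
# arc
c,sn=np.cos(.033),np.sin(.033)
R0=Ro.from_quat(s['tcp_rot'])
for a in (.05,.1,.15,.2,.25,.3,.35,.4,.45,.5,.54):
    r=np.hypot(.216,.046);b=np.arctan2(.046,.216)+a
    dx=r*np.cos(b)-.216; dz=r*np.sin(b)-.046
    print(a,R0.inv().apply([dx*c,dx*sn,dz]).round(4).tolist())
E
```

```text
t 3.95 pos [0.6294 0.1514 0.0531] open 0.106 F [-0.8 -1.   1.8] q [0.08 0.42 1.76 0.   0.96 0.05]
 travel [0.0001, -0.0004, 0.0004] dr [-0.0029, -0.0003, -0.0017]
0.05 [-0.0107, -0.0026, 0.0]
0.1 [-0.0213, -0.0056, 0.0]
0.15 [-0.0318, -0.0092, 0.0]
0.2 [-0.042, -0.0134, 0.0]
0.25 [-0.052, -0.018, 0.0]
0.3 [-0.0618, -0.0231, 0.0001]
0.35 [-0.0713, -0.0287, 0.0001]
0.4 [-0.0805, -0.0348, 0.0001]
0.45 [-0.0894, -0.0414, 0.0001]
0.5 [-0.098, -0.0483, 0.0001]
0.54 [-0.1046, -0.0542, 0.0001]
```

View pics/w3.png

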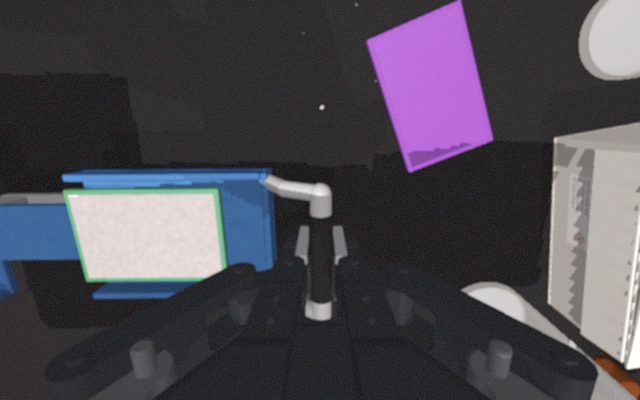

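Request:
play_rows(claw=[255,255,255,255,255,255,255,255,255,255,255,255,255,255,255,255,255,255,255,255], travel=[[-0.0107,-0.0026,0],[-0.0213,-0.0056,0],[-0.0318,-0.0092,0],[-0.042,-0.0134,0],[-0.047,-0.0157,0],[-0.052,-0.018,0],[-0.057,-0.0205,0],[-0.0618,-0.0231,0],[-0.067,-0.026,0],[-0.0713,-0.0287,0],[-0.076,-0.0318,0],[-0.0805,-0.0348,0],[-0.0894,-0.0414,0],[-0.098,-0.0483,0],[-0.1046,-0.0542,0],[-0.1046,-0.0542,0],[-0.1046,-0.0542,0],[-0.1046,-0.0542,0],[-0.1046,-0.0542,0],[-0.1046,-0.0542,0]], dr=[[0,0,0],[0,0,0],[0,0,0],[0,0,0],[0,0,0],[0,0,0],[0,0,0],[0,0,0],[0,0,0],[0,0,0],[0,0,0],[0,0,0],[0,0,0],[0,0,0],[0,0,0],[0,0,0],[0,0,0],[0,0,0],[0,0,0],[0,0,0]])

```text
time: 6.0
eef_pos: [0.5762, 0.1494, 0.1586]
tcp_rot: [0.494, 0.506, -0.491, 0.509]
contact_force: [4.6, -3.5, 2.5]
opening: 0.104
```

```bash
python3 - <<'E'
from h import *
s=ctrl.get_state();
rel([.629,.151,.053],down(.033)); d=shot('wrist','w4.png');shot('top','t4.png')
cv2.imwrite('pics/t4c.png',cv2.resize(load('t4.png')['img'][:,:,::-1][140:270,190:390],None,fx=4,fy=4,interpolation=cv2.INTER_CUBIC))
E
```

```text
t 6.0 pos [0.5762 0.1494 0.1586] open 0.104 F [ 4.6 -3.5  2.5] q [ 0.08  0.18  1.84 -0.    1.11  0.05]
 travel [0.1058, 0.0523, -0.0001] dr [-0.0031, 0.0002, -0.0048]
```

View pics/w4.png

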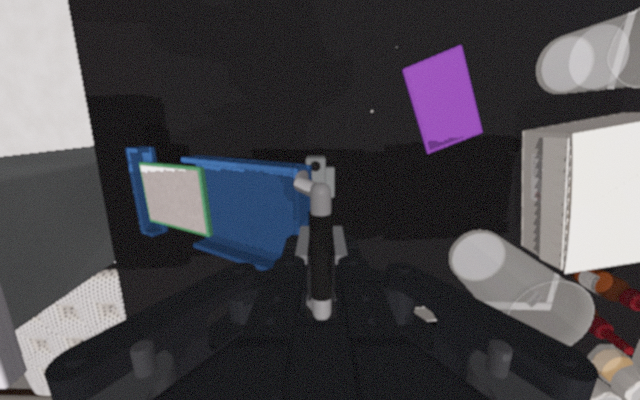

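View pics/t4c.png

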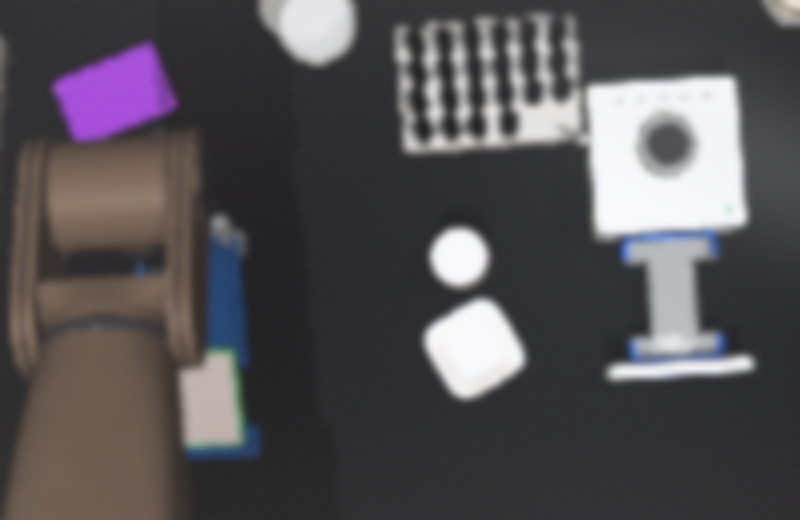

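Request:
play_rows(claw=[255,255,255,255,255,255,255,255,255,255,255,255,255,255,255,255,255,255,255,255], travel=[[0.007,0.0055,0],[0.0155,0.0125,0],[0.0245,0.019,0],[0.034,0.025,0],[0.0435,0.0306,0],[0.0535,0.0358,0],[0.0635,0.0403,0],[0.0735,0.0443,0],[0.079,0.0463,0],[0.084,0.048,0],[0.089,0.0493,0],[0.0945,0.0505,0],[0.1,0.052,0],[0.1035,0.0525,0],[0.1055,0.053,0],[0.106,0.053,0],[0.106,0.053,0],[0.106,0.053,0],[0.106,0.053,0],[0.106,0.053,0]], dr=[[0,0,0],[0,0,0],[0,0,0],[0,0,0],[0,0,0],[0,0,0],[0,0,0],[0,0,0],[0,0,0],[0,0,0],[0,0,0],[0,0,0],[0,0,0],[0,0,0],[0,0,0],[0,0,0],[0,0,0],[0,0,0],[0,0,0],[0,0,0]])

```text
time: 8.1
eef_pos: [0.6294, 0.1513, 0.0533]
tcp_rot: [0.494, 0.507, -0.491, 0.508]
contact_force: [-3.5, 3.2, 6.4]
opening: 0.101
```

```bash
python3 - <<'E'
from h import *
s=ctrl.get_state();
rel([.629,.151,.053],down(.033)); d=shot('wrist','w5.png')
E
```

```text
t 8.1 pos [0.6294 0.1513 0.0533] open 0.101 F [-3.5  3.2  6.4] q [0.08 0.42 1.76 0.   0.96 0.05]
 travel [0.0003, -0.0004, 0.0003] dr [-0.003, -0.0003, -0.004]
```

View pics/w5.png

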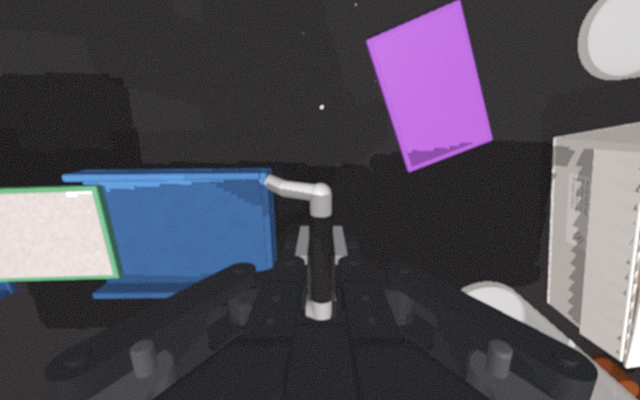

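Request:
play_rows(claw=[175,175,175,175,175,175,100,0,0,0,0,0,0,0,0,0,0,0,0,0], travel=[[0,0,0],[0,0,0],[0,0,0],[-0.03,0,0],[-0.07,0,0],[-0.11,0,0],[-0.15,-0.02,0],[-0.17,-0.06,0],[-0.17,-0.1,0],[-0.17,-0.14,0],[-0.17,-0.174,0],[-0.17,-0.174,0],[-0.17,-0.174,0],[-0.17,-0.174,0],[-0.17,-0.174,0],[-0.17,-0.174,0],[-0.17,-0.174,0],[-0.17,-0.174,0],[-0.17,-0.174,0],[-0.17,-0.174,0]], dr=[[0,0,0],[0,0,0],[0,0,0],[0,0,0],[0,0,0],[-0.1,0,0],[-0.24,0,0],[-0.38,0,0],[-0.52,0,0],[-0.66,0,0],[-0.8,0,0],[-0.94,0,0],[-1.08,0,0],[-1.22,0,0],[-1.36,0,0],[-1.5,0,0],[-1.573,0,0],[-1.573,0,0],[-1.573,0,0],[-1.573,0,0]])

```text
time: 10.15
eef_pos: [0.4548, 0.1459, 0.2224]
tcp_rot: [-0.011, 0.706, 0.011, 0.708]
contact_force: [-0.1, -0.3, 0.2]
opening: 1.0
```

```bash
python3 - <<'E'
from h import *
rel([.4556,.1458,.12],down(.033+np.pi/2)); d=shot('wrist','w6.png')
E
```

```text
t 10.15 pos [0.4548 0.1459 0.2224] open 1.0 F [-0.1 -0.3  0.2] q [ 0.1  -0.16  2.06 -0.    1.23 -1.5 ]
 travel [0.1024, -0.0001, 0.0004] dr [-0.0021, 0.0039, -0.0001]
```

View pics/w6.png

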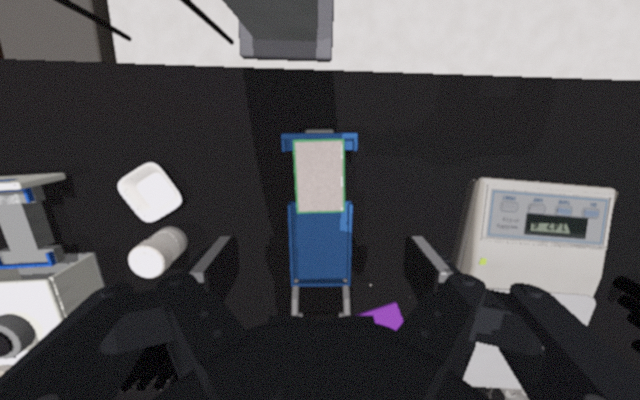

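```bash
cat >> h.py <<'E'
def plate(d,z,roi):
    x0,y0,x1,y1=roi; im=d['img'].astype(int); m=((im.min(2)>110)|((im[...,1]-im[...,0]>25)&(im[...,1]-im[...,2]>10))).astype(np.uint8)
    k=np.zeros_like(m);k[y0:y1,x0:x1]=1;m*=k
    m=cv2.morphologyEx(m,cv2.MORPH_OPEN,np.ones((3,3)))
    c=max(cv2.findContours(m,cv2.RETR_EXTERNAL,cv2.CHAIN_APPROX_NONE)[0],key=cv2.contourArea).reshape(-1,2)
    W=onz(d,c,z)[:,:2]; r=cv2.minAreaRect((W*1000).astype(np.float32)); print('plate c,size,ang',r); return r
E
python3 - <<'E'
from h import *
d=load('w6.png'); plate(d,.041,(270,130,370,225))
g=d['img'][:,:,::-1]
cv2.imwrite('pics/w6c.png',cv2.resize(g[120:220,260:380],None,fx=5,fy=5,interpolation=cv2.INTER_CUBIC))
cv2.imwrite('pics/w6d.png',cv2.resize(g[160:360,0:200],None,fx=3.5,fy=3,interpolation=cv2.INTER_CUBIC))
E
```

```text
plate c,size,ang ((454.98455810546875, 144.06346130371094), (89.92191314697266, 62.0731315612793), 3.1118669509887695)
```

View pics/w6c.png

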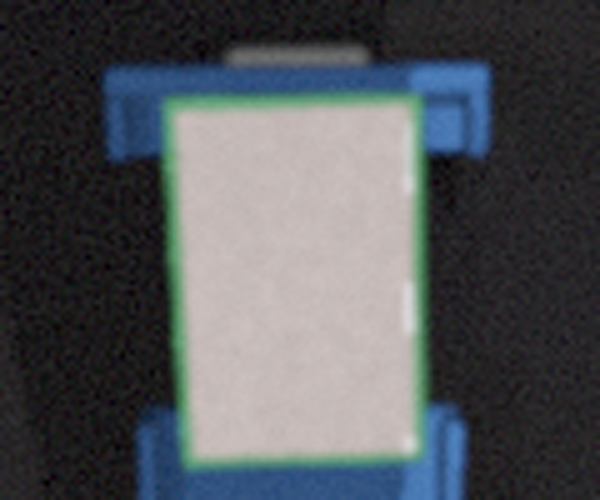

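View pics/w6d.png

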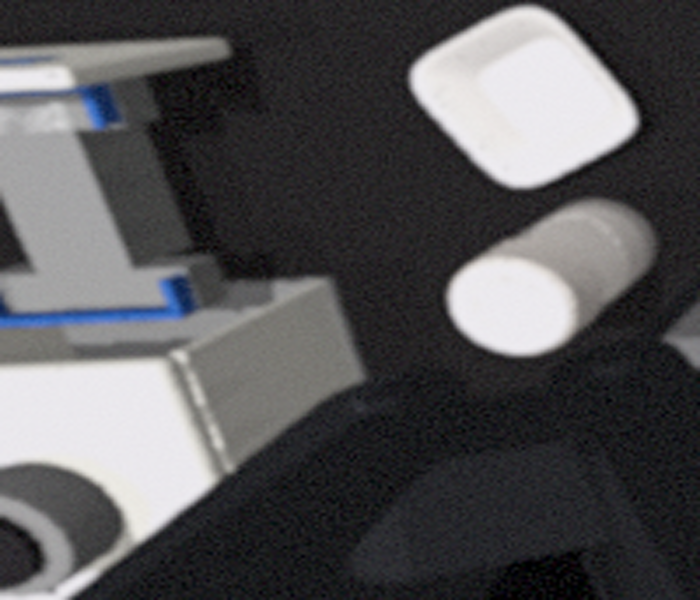

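```bash
python3 - <<'E'
from h import *
rel([.52,-.245,.25],down(.09+np.pi/2))
E
```

```text
t 10.2 pos [0.4548 0.1459 0.2225] open 1.001 F [ 0.7 -1.2 -0.6] q [ 0.1  -0.16  2.06 -0.    1.23 -1.5 ]
 travel [-0.0273, -0.3927, 0.0531] dr [-0.0588, 0.0039, 0.0]
```

Request:
play_rows(claw=[0,0,0,0,0,0,0,0,0,0,0,0,0], travel=[[-0.0273,-0.02,0.0],[-0.0273,-0.06,0.01],[-0.0273,-0.11,0.02],[-0.0273,-0.16,0.03],[-0.0273,-0.21,0.04],[-0.0273,-0.26,0.05],[-0.0273,-0.31,0.0531],[-0.0273,-0.35,0.0531],[-0.0273,-0.38,0.0531],[-0.0273,-0.3927,0.0531],[-0.0273,-0.3927,0.0531],[-0.0273,-0.3927,0.0531],[-0.0273,-0.3927,0.0531]], dr=[[0,0.0039,0],[-0.0588,0.0039,0],[-0.0588,0.0039,0],[-0.0588,0.0039,0],[-0.0588,0.0039,0],[-0.0588,0.0039,0],[-0.0588,0.0039,0],[-0.0588,0.0039,0],[-0.0588,0.0039,0],[-0.0588,0.0039,0],[-0.0588,0.0039,0],[-0.0588,0.0039,0],[-0.0588,0.0039,0]])

```text
time: 11.5
eef_pos: [0.5201, -0.2433, 0.2499]
tcp_rot: [-0.032, 0.706, 0.033, 0.706]
contact_force: [0.0, -0.3, 0.6]
opening: 0.998
```

```bash
python3 - <<'E'
from h import *
rel([.4556,.1458,.12],down(.05+np.pi/2)); d=shot('wrist','w7.png')
g=d['img'][:,:,::-1]
cv2.imwrite('pics/w7c.png',cv2.resize(g[100:240,240:410],None,fx=4,fy=4,interpolation=cv2.INTER_CUBIC))
E
```

```text
t 11.5 pos [ 0.5201 -0.2433  0.2499] open 0.998 F [ 0.  -0.3  0.6] q [-0.61  0.05  1.81  0.    1.28 -2.28]
 travel [0.1301, 0.3934, -0.0286] dr [0.0416, -0.0, -0.0005]
```

View pics/w7.png

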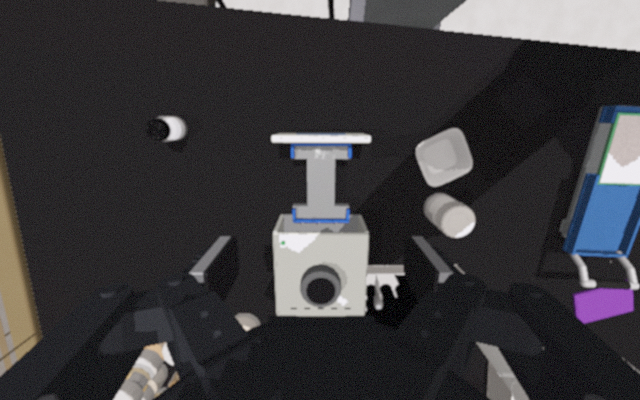

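View pics/w7c.png

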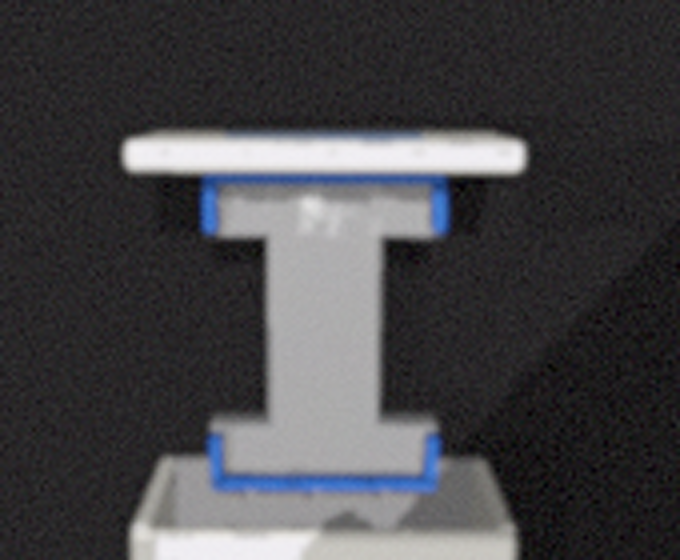

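```bash
python3 - <<'E'
from h import *
d=load('w7.png')
g=lambda c:[(x/4+240-.375,y/4+100-.375) for x,y in c]
def q(n,c,z):
    P=onz(d,g(c),z)[:,:2]; print(n,P.round(4).tolist(),P.mean(0).round(4)); return P
P=q('notch',[(267,239),(382,239),(267,418),(382,418)],.036)
a=P[[2,3]].mean(0)-P[[0,1]].mean(0);print(np.arctan2(a[1],a[0]),np.linalg.norm(a)); b=P[::2].mean(0)-P[1::2].mean(0);print(b,-np.arctan2(b[0],b[1]))
print([np.arctan2(*(P[i+2]-P[i])[::-1]).round(4) for i in (0,1)])
P=q('stops',[(201,177),(450,177),(208,490),(440,490)],.044)
a=P[[2,3]].mean(0)-P[[0,1]].mean(0);print(np.arctan2(a[1],a[0]),np.linalg.norm(a))
P=q('panel',[(122,140),(528,138),(124,172),(526,172)],.066); print(P[[0,1]]-P[[1,0]],P[[0,1]].mean(0))
P=q('roof',[(132,530),(518,530)],.076)
E
```

```text
notch [[0.5051, -0.263], [0.5017, -0.226], [0.5655, -0.2583], [0.562, -0.2196]] [ 0.5336 -0.2417]
0.09173721935886424 0.06061114934674644
[ 0.00348091 -0.03787649] -3.0499484401006294
[np.float64(0.0781), np.float64(0.1054)]
stops [[0.4865, -0.2847], [0.4794, -0.2074], [0.5901, -0.2759], [0.583, -0.1982]] [ 0.5347 -0.2416]
0.0871204985581608 0.10396408411187003
panel [[0.476, -0.3059], [0.4646, -0.1889], [0.485, -0.3049], [0.4743, -0.1882]] [ 0.475 -0.247]
[[ 0.01133221 -0.11698817]
 [-0.01133221  0.11698817]] [ 0.47028788 -0.24743592]
roof [[0.5928, -0.296], [0.5819, -0.1773]] [ 0.5874 -0.2366]
```

```bash
python3 - <<'E'
from h import *
rel([.455,.1445,.12],down(.05+np.pi/2))
E
```

```text
t 11.55 pos [ 0.5202 -0.2434  0.25  ] open 1.0 F [-0.2 -0.3  0.1] q [-0.61  0.05  1.81  0.    1.28 -2.28]
 travel [0.1301, 0.3922, -0.0293] dr [0.0419, 0.0001, -0.0003]
```

Request:
play_rows(claw=[0,0,0,0,0,0,0,0,0,0,0,0,0,0,0,0], travel=[[0,0.02,0],[0,0.07,-0.005],[0,0.12,-0.01],[0,0.17,-0.015],[0,0.22,-0.02],[0,0.27,-0.025],[0.0,0.32,-0.0293],[0.03,0.36,-0.0293],[0.06,0.385,-0.0293],[0.09,0.3922,-0.0293],[0.11,0.3922,-0.0293],[0.13,0.3922,-0.0293],[0.13,0.3922,-0.0293],[0.13,0.3922,-0.0293],[0.13,0.3922,-0.0293],[0.13,0.3922,-0.0293]], dr=[[0,0,0],[0.0419,0,0],[0.0419,0,0],[0.0419,0,0],[0.0419,0,0],[0.0419,0,0],[0.0419,0,0],[0.0419,0,0],[0.0419,0,0],[0.0419,0,0],[0.0419,0,0],[0.0419,0,0],[0.0419,0,0],[0.0419,0,0],[0.0419,0,0],[0.0419,0,0]])

```text
time: 13.15
eef_pos: [0.4559, 0.1448, 0.1217]
tcp_rot: [-0.017, 0.706, 0.018, 0.708]
contact_force: [0.1, -0.3, -0.3]
opening: 1.0
```

```bash
python3 - <<'E'
from h import *
rel([.455,.1445,.016],down(.05+np.pi/2)); d=shot('wrist','w8.png')
plate(d,.041,(200,80,430,240))
E
```

```text
t 13.15 pos [0.4559 0.1448 0.1217] open 1.0 F [ 0.1 -0.3 -0.3] q [ 0.09 -0.03  2.14  0.    1.03 -1.53]
 travel [0.1057, -0.0003, -0.0012] dr [-0.0, 0.0029, -0.0004]
plate c,size,ang ((450.6849670410156, 144.03977966308594), (80.01388549804688, 61.86439514160156), 2.8709099292755127)
```

View pics/w8.png

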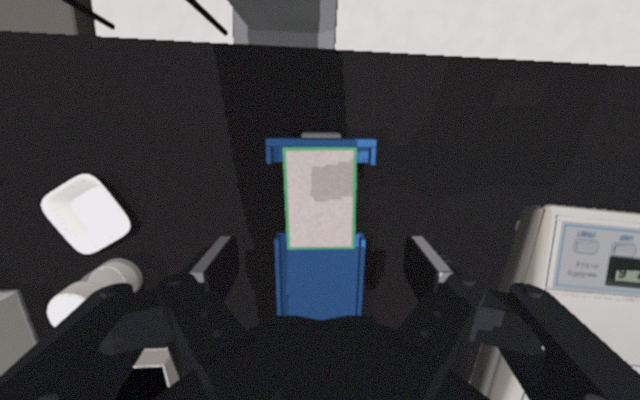

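```bash
python3 - <<'E'
from h import *
d=load('w8.png')
plate(d,.041,(200,80,430,260))
E
```

```text
plate c,size,ang ((455.2491455078125, 144.4426727294922), (89.68028259277344, 61.7199821472168), 3.3794240951538086)
```

Request:
play_rows(claw=[0,0,0,0,0,0,255,255,255,255,255,255], travel=[[0.025,-0.0004,-0.001],[0.05,-0.0004,-0.001],[0.075,-0.0004,-0.001],[0.095,-0.0004,-0.001],[0.107,-0.0004,-0.001],[0.107,-0.0004,-0.001],[0.107,-0.0004,-0.001],[0.107,-0.0004,-0.001],[0.107,-0.0004,-0.001],[0.107,-0.0004,-0.001],[0.107,-0.0004,-0.001],[0.107,-0.0004,-0.001]], dr=[[-0.004,0.003,0],[-0.004,0.003,0],[-0.004,0.003,0],[-0.004,0.003,0],[-0.004,0.003,0],[-0.004,0.003,0],[-0.004,0.003,0],[-0.004,0.003,0],[-0.004,0.003,0],[-0.004,0.003,0],[-0.004,0.003,0],[-0.004,0.003,0]], force=30)

```text
time: 14.4
eef_pos: [0.4566, 0.1444, 0.0161]
tcp_rot: [-0.019, 0.706, 0.019, 0.708]
contact_force: [-1.0, 0.2, 7.0]
opening: 0.693
```

```bash
python3 - <<'E'
from h import *
rel([.455,.1445,.016],down(.05+np.pi/2)); d=shot('wrist','w9.png')
plate(d,.041,(200,80,430,300))
E
```

```text
t 14.4 pos [0.4566 0.1444 0.0161] open 0.693 F [-1.   0.2  7. ] q [ 0.09  0.16  2.18  0.    0.8  -1.53]
 travel [0.0, 0.0002, -0.0016] dr [0.0039, 0.0026, -0.0005]
plate c,size,ang ((442.8437194824219, 144.06008911132812), (64.46857452392578, 83.39160919189453), 3.075079917907715)
```

View pics/w9.png

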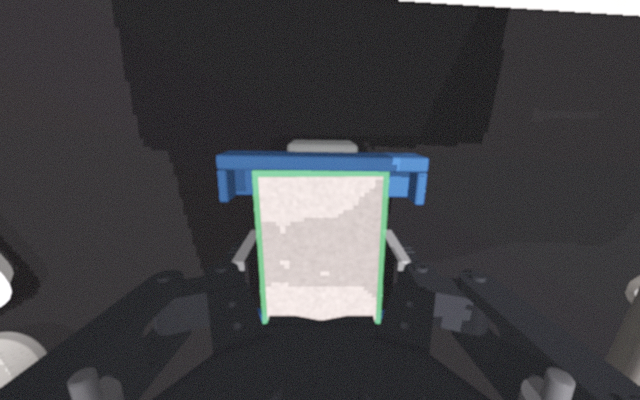

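Request:
play_rows(claw=[255,255,255,255,255,255,255,255], travel=[[-0.01,0,0],[-0.025,0,0],[-0.045,0,0],[-0.07,0,0],[-0.095,0,0],[-0.11,0,0],[-0.11,0,0],[-0.11,0,0]], dr=[[0,0,0],[0,0,0],[0,0,0],[0,0,0],[0,0,0],[0,0,0],[0,0,0],[0,0,0]])

```text
time: 15.25
eef_pos: [0.4558, 0.1443, 0.1259]
tcp_rot: [-0.019, 0.706, 0.019, 0.708]
contact_force: [0.3, -0.5, -0.5]
opening: 0.691
```

```bash
python3 - <<'E'
from h import *
rel([.5338,-.2417,.13],down(.091+np.pi/2)); d=shot('wrist','w10.png')
s=ctrl.get_state();R=Ro.from_quat(s['tcp_rot'])
g=s['eef_pos']
# plate points by depth, near edge corners
im=d['img'].astype(int)
m=((im.min(2)>100)); m[:150]=0;m[330:]=0;m[:,:240]=0;m[:,400:]=0
ys,xs=np.nonzero(m);P=dep(d,np.c_[xs,ys]);print(len(P),np.percentile(P,[2,50,98],axis=0).round(4))
A=np.c_[P[:,0]-P[:,0].mean(),P[:,1]-P[:,1].mean(),np.ones(len(P))];k=np.abs(P[:,2]-np.median(P[:,2]))<.012
print(np.linalg.lstsq(A[k],P[k,2],rcond=None)[0])
E
```

```text
t 15.25 pos [0.4558 0.1443 0.1259] open 0.691 F [ 0.3 -0.5 -0.5] q [ 0.09 -0.04  2.14  0.    1.04 -1.53]
 travel [-0.0042, -0.3897, 0.057] dr [-0.0369, 0.0023, -0.0005]
17422 [[0.4125 0.1168 0.1501]
 [0.4433 0.1441 0.1514]
 [0.4823 0.1722 0.1528]]
[-3.89405716e-04 -1.32954648e-04  1.51382737e-01]
```

View pics/w10.png

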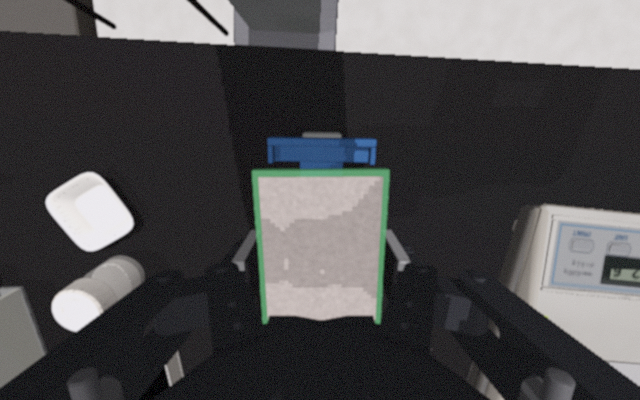

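```bash
python3 - <<'E'
from h import *
d=load('w10.png')
P=onz(d,[(252,170),(389,170),(262,322),(383,322)],.1514);print(P.round(4).tolist())
P=P[:,:2];n=P[:2].mean(0)
for i in (0,1): print(np.arctan2(*(P[i+2]-P[i])[::-1]))
b=P[1]-P[0];print('near-edge yaw',-np.arctan2(b[0],b[1]), np.linalg.norm(b))
print('center',n+.045*np.array([np.cos(.057),np.sin(.057)]),ctrl.get_state()['eef_pos'])
E
```

```text
[[0.4114, 0.1126, 0.1514], [0.4082, 0.1714, 0.1514], [0.4888, 0.1167, 0.1514], [0.4856, 0.1776, 0.1514]]
0.053317922907559843
0.08043851563509799
near-edge yaw 0.054058902877078964 0.0588739405476729
center [0.45473912 0.14453474] [0.4552871  0.14426143 0.12506307]
```

Request:
play_rows(claw=[255,255,255,255,255,255,255,255,255,255,255,255,255,255,255,255,255,255,255], travel=[[-0.005,-0.008,0],[-0.005,-0.025,0.002],[-0.005,-0.05,0.006],[-0.005,-0.08,0.01],[-0.005,-0.11,0.015],[-0.005,-0.14,0.02],[-0.005,-0.17,0.025],[-0.005,-0.2,0.03],[-0.005,-0.23,0.035],[-0.005,-0.26,0.04],[-0.005,-0.29,0.045],[-0.005,-0.32,0.05],[-0.005,-0.345,0.054],[-0.005,-0.365,0.057],[-0.005,-0.38,0.0575],[-0.005,-0.3897,0.0575],[-0.005,-0.3897,0.0575],[-0.005,-0.3897,0.0575],[-0.005,-0.3897,0.0575]], dr=[[0,0.002,0],[0,0.002,0],[-0.01,0.002,0],[-0.02,0.002,0],[-0.037,0.002,0],[-0.037,0.002,0],[-0.037,0.002,0],[-0.037,0.002,0],[-0.037,0.002,0],[-0.037,0.002,0],[-0.037,0.002,0],[-0.037,0.002,0],[-0.037,0.002,0],[-0.037,0.002,0],[-0.037,0.002,0],[-0.037,0.002,0],[-0.037,0.002,0],[-0.037,0.002,0],[-0.037,0.002,0]])

```text
time: 17.2
eef_pos: [0.5336, -0.2408, 0.1298]
tcp_rot: [-0.032, 0.707, 0.033, 0.706]
contact_force: [0.5, 0.2, -0.9]
opening: 0.692
```

```bash
python3 - <<'E'
from h import *
rel([.5343,-.2417,.0155],down(.091+np.pi/2)); d=shot('wrist','w11.png')
E
```

```text
t 17.2 pos [ 0.5336 -0.2408  0.1298] open 0.692 F [ 0.5  0.2 -0.9] q [-0.6   0.2   1.88 -0.    1.07 -2.26]
 travel [0.1143, -0.0011, 0.0008] dr [0.001, -0.0017, -0.001]
```

View pics/w11.png

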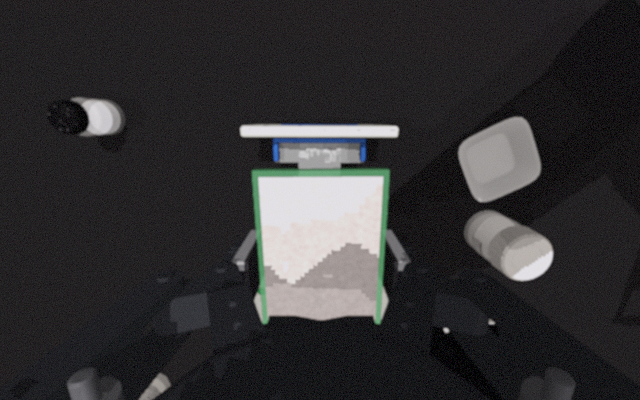

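Request:
play_rows(claw=[255,255,255,255,255,255], travel=[[0.015,-0.0011,0.0008],[0.035,-0.0011,0.0008],[0.06,-0.0011,0.0008],[0.08,-0.0011,0.0008],[0.09,-0.0011,0.0008],[0.09,-0.0011,0.0008]], dr=[[0,-0.0017,-0.001],[0,-0.0017,-0.001],[0,-0.0017,-0.001],[0,-0.0017,-0.001],[0,-0.0017,-0.001],[0,-0.0017,-0.001]])

```text
time: 17.85
eef_pos: [0.533, -0.2405, 0.0374]
tcp_rot: [-0.032, 0.708, 0.034, 0.705]
contact_force: [0.3, 0.7, -2.0]
opening: 0.693
```

```bash
python3 - <<'E'
from h import *
rel([.5343,-.2417,.0155],down(.091+np.pi/2)); d=shot('wrist','w12.png')
cv2.imwrite('pics/w12c.png',cv2.resize(d['img'][:,:,::-1][110:340,200:440],None,fx=3,fy=2.6,interpolation=cv2.INTER_CUBIC))
E
```

```text
t 17.85 pos [ 0.533  -0.2405  0.0374] open 0.693 F [ 0.3  0.7 -2. ] q [-0.6   0.33  1.92 -0.    0.9  -2.26]
 travel [0.0219, -0.0014, 0.0013] dr [0.0014, -0.0035, -0.0028]
```

View pics/w12c.png

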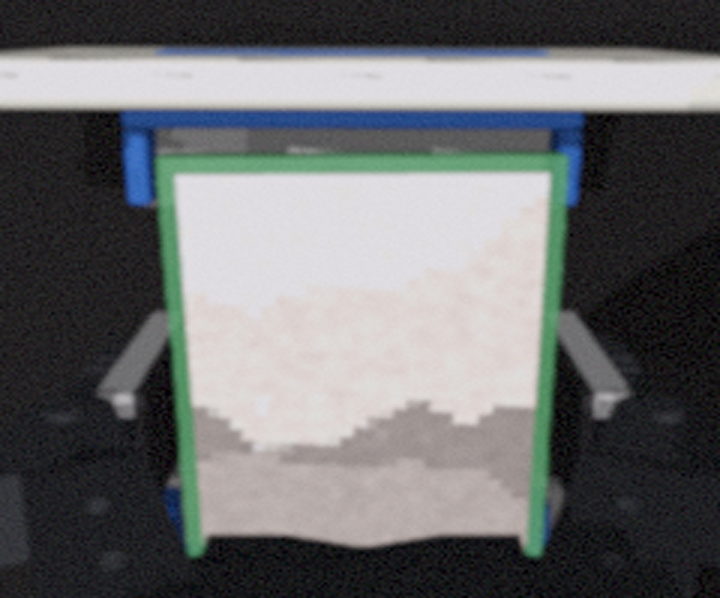

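```bash
python3 - <<'E'
from h import *
d=load('w12.png')
g=lambda c:[(x/3+200-.33,y/2.6+110-.3) for x,y in c]
u=np.array([np.cos(.091),np.sin(.091)]);v=np.array([-u[1],u[0]]);B=np.array([.5338,-.2417])
def q(n,c,z):
    P=onz(d,g(c),z)[:,:2]-B; print(n,np.c_[P@u,P@v].round(4).tolist())
q('stop outer',[(122,113),(583,113)],.044)
q('stop inner',[(153,128),(553,128)],.044)
q('plate near',[(157,155),(570,155)],.0629)
q('plate bottom',[(157,155),(570,155)],.0579)
q('plate far',[(187,555),(543,555)],.0629)
q('panel inner top',[(0,110),(720,110)],.066)
E
```

```text
stop outer [[-0.0516, -0.0381], [-0.0517, 0.0375]]
stop inner [[-0.0487, -0.0332], [-0.0488, 0.0328]]
plate near [[-0.0468, -0.0282], [-0.0469, 0.0311]]
plate bottom [[-0.046, -0.0294], [-0.046, 0.0324]]
plate far [[0.0315, -0.028], [0.0315, 0.0318]]
panel inner top [[-0.0546, -0.0485], [-0.0547, 0.0505]]
```

Request:
play_rows(claw=[255,255,255,255,255,255,255,255], travel=[[0.0,-0.0016,0.0014],[0.006,-0.0016,0.0014],[0.012,-0.0016,0.0014],[0.017,-0.0016,0.0014],[0.02,-0.0016,0.0014],[0.0215,-0.0016,0.0014],[0.0215,-0.0016,0.0014],[0.0215,-0.0016,0.0014]], dr=[[0,-0.003,-0.003],[0,-0.003,-0.003],[0,-0.003,-0.003],[0,-0.003,-0.003],[0,-0.003,-0.003],[0,-0.003,-0.003],[0,-0.003,-0.003],[0,-0.003,-0.003]])

```text
time: 18.7
eef_pos: [0.5356, -0.2427, 0.0176]
tcp_rot: [-0.033, 0.706, 0.032, 0.707]
contact_force: [-0.3, -0.8, 0.2]
opening: 0.688
```

```bash
python3 - <<'E'
from h import *
rel([.5343,-.2417,.0155],down(.091+np.pi/2)); d=shot('wrist','w13.png')
cv2.imwrite('pics/w13c.png',cv2.resize(d['img'][:,:,::-1][110:340,200:440],None,fx=3,fy=2.6,interpolation=cv2.INTER_CUBIC))
E
```

```text
t 18.7 pos [ 0.5356 -0.2427  0.0176] open 0.688 F [-0.3 -0.8  0.2] q [-0.6   0.36  1.92 -0.    0.86 -2.26]
 travel [0.0021, 0.0012, -0.0012] dr [0.0014, 0.0019, 0.0022]
```

View pics/w13c.png

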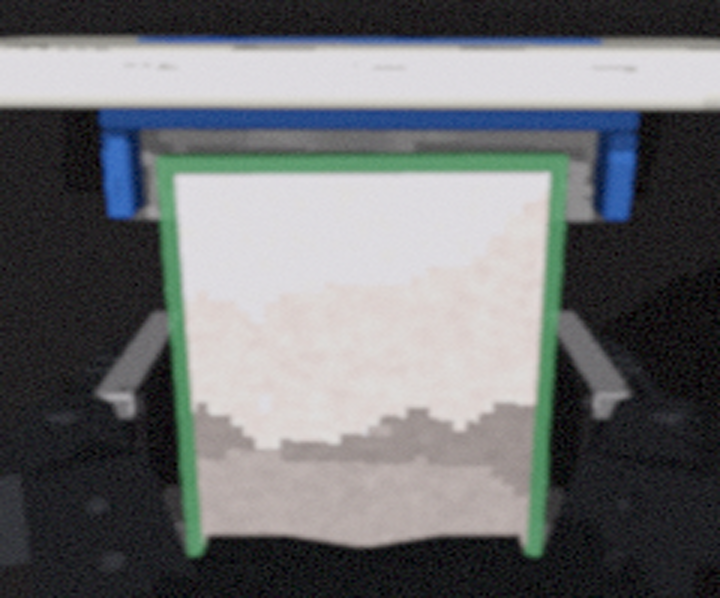

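Request:
play_rows(claw=[255,255,255,255,220,180,120,60,0,0,0,0], travel=[[0.0015,0.0005,-0.0005],[0.002,0.0005,-0.0005],[0.002,0.0005,-0.0005],[0.002,0.0005,-0.0005],[0.002,0.0005,-0.0005],[0.002,0.0005,-0.0005],[0.002,0.0005,-0.0005],[0.002,0.0005,-0.0005],[0.002,0.0005,-0.0005],[0.002,0.0005,-0.0005],[0.002,0.0005,-0.0005],[0.002,0.0005,-0.0005]], dr=[[0,0,0],[0,0,0],[0,0,0],[0,0,0],[0,0,0],[0,0,0],[0,0,0],[0,0,0],[0,0,0],[0,0,0],[0,0,0],[0,0,0]])

```text
time: 19.95
eef_pos: [0.5351, -0.2423, 0.0155]
tcp_rot: [-0.033, 0.706, 0.032, 0.707]
contact_force: [0.3, -0.3, -0.1]
opening: 0.997
```

```bash
python3 - <<'E'
from h import *
rel([.5343,-.2417,.0155],down(.091+np.pi/2)); d=shot('wrist','w14.png')
cv2.imwrite('pics/w14c.png',cv2.resize(d['img'][:,:,::-1][110:340,170:470],None,fx=2.6,fy=2.6,interpolation=cv2.INTER_CUBIC))
E
```

```text
t 19.95 pos [ 0.5351 -0.2423  0.0155] open 0.997 F [ 0.3 -0.3 -0.1] q [-0.6   0.36  1.92 -0.    0.86 -2.26]
 travel [0.0, 0.0007, -0.0007] dr [0.0014, 0.002, 0.0023]
```

View pics/w14c.png

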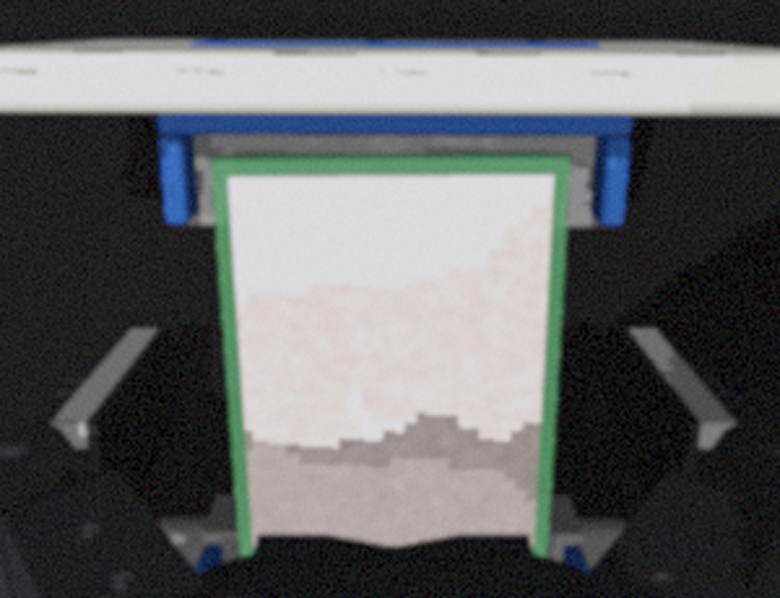

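Request:
play_rows(claw=[0,0,0,0,0,0,0,0,0,150,255,255,255,255,255], travel=[[-0.005,0.0005,-0.0005],[-0.015,0.0005,-0.0005],[-0.03,0.0005,-0.0005],[-0.055,0.0005,-0.0005],[-0.085,0.0005,-0.0005],[-0.12,0.0005,-0.0005],[-0.15,0.0005,-0.01],[-0.15,0.0005,-0.03],[-0.15,0.0005,-0.06],[-0.15,0.0005,-0.09],[-0.15,0.0005,-0.11],[-0.15,0.0005,-0.11],[-0.15,0.0005,-0.11],[-0.15,0.0005,-0.11],[-0.15,0.0005,-0.11]], dr=[[0,0.002,0.002],[0,0.002,0.002],[0,0.002,0.002],[0,0.002,0.002],[0,0.002,0.002],[0,0.002,0.002],[0,0.002,0.002],[0,0.002,0.002],[0,0.002,0.002],[0,0.002,0.002],[0,0.002,0.002],[0,0.002,0.002],[0,0.002,0.002],[0,0.002,0.002],[0,0.002,0.002]])

```text
time: 21.5
eef_pos: [0.426, -0.2517, 0.1658]
tcp_rot: [-0.033, 0.706, 0.033, 0.707]
contact_force: [-0.8, -0.5, 0.2]
opening: 0.006
```

```bash
python3 - <<'E'
from h import *
rel([.4342,-.2508,.033],down(.091+np.pi/2)); d=shot('wrist','w15.png');shot('top','t15.png')
cv2.imwrite('pics/t15c.png',cv2.resize(load('t15.png')['img'][:,:,::-1][140:270,190:390],None,fx=4,fy=4,interpolation=cv2.INTER_CUBIC))
E
```

```text
t 21.5 pos [ 0.426  -0.2517  0.1658] open 0.006 F [-0.8 -0.5  0.2] q [-0.74 -0.05  2.07 -0.    1.12 -2.4 ]
 travel [0.1328, 0.0002, 0.0081] dr [0.0022, 0.0006, 0.0007]
```

View pics/t15c.png

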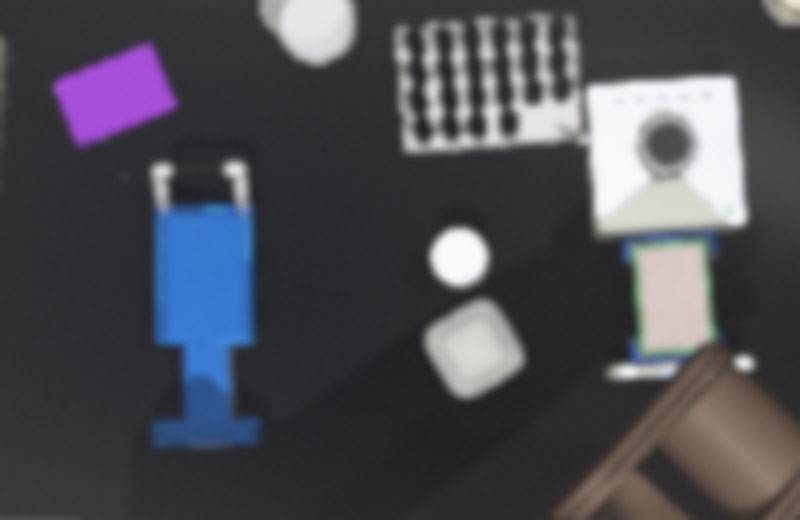

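View pics/w15.png

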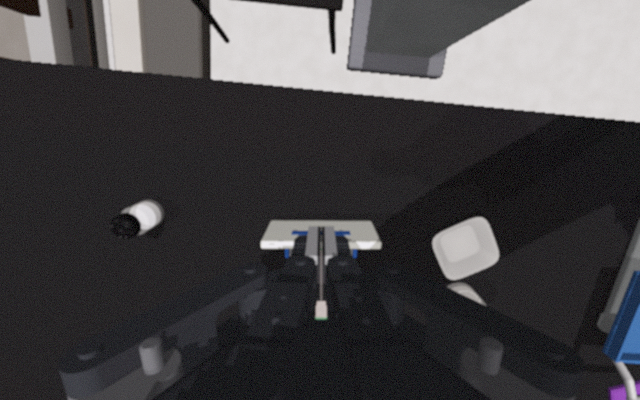

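Request:
play_rows(claw=[255,255,255,255,255,255,255,255,255,255,255,255,255,255,255,255,255,255,255,255], travel=[[0.03,0,0],[0.07,0,0],[0.11,0,0],[0.13,0,0],[0.13,0,0.005],[0.13,0,0.015],[0.13,0,0.022],[0.13,0,0.027],[0.13,0,0.031],[0.13,0,0.035],[0.13,0,0.039],[0.13,0,0.043],[0.13,0,0.048],[0.13,0,0.053],[0.13,0,0.058],[0.13,0,0.064],[0.13,0,0.07],[0.13,0,0.076],[0.13,0,0.082],[0.13,0,0.088]], dr=[[0,0,0],[0,0,0],[0,0,0],[0,0,0],[0,0,0],[0,0,0],[0,0,0],[0,0,0],[0,0,0],[0,0,0],[0,0,0],[0,0,0],[0,0,0],[0,0,0],[0,0,0],[0,0,0],[0,0,0],[0,0,0],[0,0,0],[0,0,0]])

```text
time: 23.6
eef_pos: [0.5139, -0.2435, 0.0353]
tcp_rot: [-0.033, 0.706, 0.033, 0.706]
contact_force: [-1.9, -1.3, 0.3]
opening: 0.005
```

```bash
python3 - <<'E'
from h import *
u=np.array([np.cos(.091),np.sin(.091)]);e=np.array([.5338,-.2417])+.043*u
rel([*e,.035],down(.091+np.pi/2)); d=shot('wrist','w16.png')
E
```

```text
t 23.6 pos [ 0.5139 -0.2435  0.0353] open 0.005 F [-1.9 -1.3  0.3] q [-0.62  0.3   1.96 -0.    0.88 -2.28]
 travel [0.0003, -0.0002, 0.063] dr [0.0022, -0.0, 0.0004]
```

View pics/w16.png

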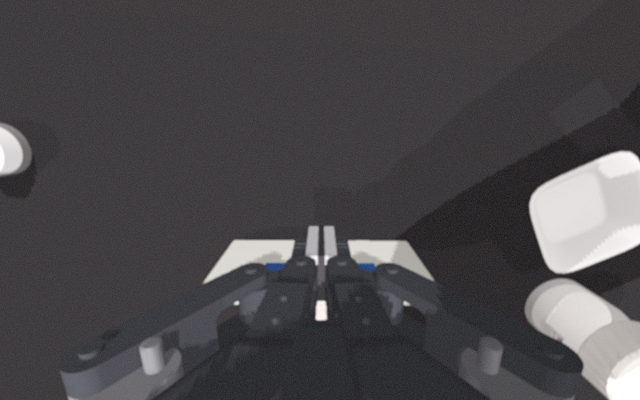

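Request:
play_rows(claw=[255,255,255,255,255,255,255,255,255,255,255,255], travel=[[0,0,0.006],[0,0,0.012],[0,0,0.018],[0,0,0.024],[0,0,0.03],[0,0,0.035],[0,0,0.04],[0,0,0.044],[0,0,0.048],[0,0,0.051],[0,0,0.053],[0,0,0.054]], dr=[[0,0,0],[0,0,0],[0,0,0],[0,0,0],[0,0,0],[0,0,0],[0,0,0],[0,0,0],[0,0,0],[0,0,0],[0,0,0],[0,0,0]])

```text
time: 24.85
eef_pos: [0.5686, -0.2381, 0.0354]
tcp_rot: [-0.033, 0.706, 0.033, 0.707]
contact_force: [-3.0, 0.3, -1.5]
opening: 0.002
```

Request:
play_rows(claw=[255,255,255], travel=[[0,0,0.0015],[0,0,0.003],[0,0,0.004]], dr=[[0,0,0],[0,0,0],[0,0,0]])

```text
time: 25.15
eef_pos: [0.57, -0.2379, 0.0354]
tcp_rot: [-0.033, 0.709, 0.034, 0.704]
contact_force: [-13.0, -0.3, 5.6]
opening: -0.001
```

Request:
play_rows(claw=[255,255,255], travel=[[0,0,0.002],[0,0,0.003],[0,0,0.003]], dr=[[0,0,0],[0,0,0],[0,0,0]])

```text
time: 25.45
eef_pos: [0.5698, -0.2379, 0.0355]
tcp_rot: [-0.033, 0.712, 0.035, 0.701]
contact_force: [-13.0, -1.6, 5.2]
opening: -0.002
```

Request:
play_rows(claw=[255,255,255,255,255,255,255,255,255,255], travel=[[0,0,-0.01],[0,0,-0.03],[0,0,-0.06],[-0.03,0,-0.09],[-0.08,0,-0.11],[-0.13,0,-0.11],[-0.15,0,-0.11],[-0.15,0,-0.11],[-0.15,0,-0.11],[-0.15,0,-0.11]], dr=[[0,0,0],[0,0,0],[0,0,0],[0,0,0],[0,0,0],[0,0,0],[0,0,0],[0,0,0],[0,0,0],[0,0,0]])

```text
time: 26.45
eef_pos: [0.4621, -0.248, 0.1855]
tcp_rot: [-0.032, 0.712, 0.035, 0.7]
contact_force: [-0.1, 0.5, -0.3]
opening: -0.0
```

```bash
python3 - <<'E'
from h import *
rel([.5,-.25,.035],down(.091+np.pi/2)); d=shot('wrist','w17.png'); t=shot('top','t17.png'); s=shot('side','s17.png')
a=cv2.resize(t['img'][:,:,::-1][140:270,190:390],(780,507),interpolation=cv2.INTER_CUBIC)
cv2.imwrite('pics/t17c.png',a)
cv2.imwrite('pics/s17c.png',cv2.resize(s['img'][:,:,::-1][150:270,300:480],None,fx=4.4,fy=4.4,interpolation=cv2.INTER_CUBIC))
E
```

```text
t 26.45 pos [ 0.4621 -0.248   0.1855] open -0.0 F [-0.1  0.5 -0.3] q [-0.68  0.01  1.98 -0.01  1.17 -2.35]
 travel [0.1499, -0.0064, 0.0401] dr [0.0046, -0.0166, -0.0053]
```

View pics/t17c.png

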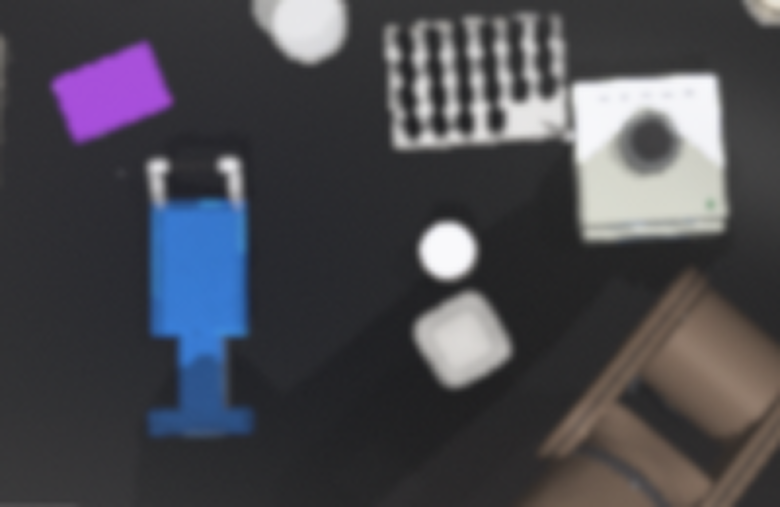

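View pics/s17c.png

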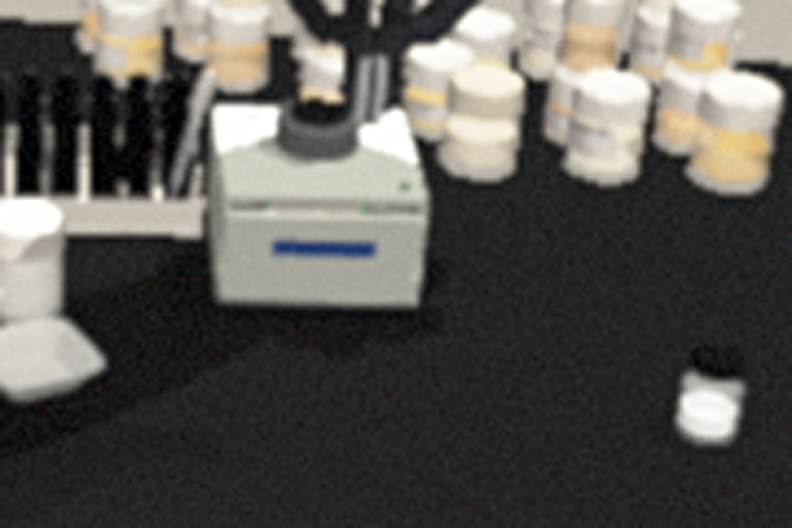

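View pics/w17.png

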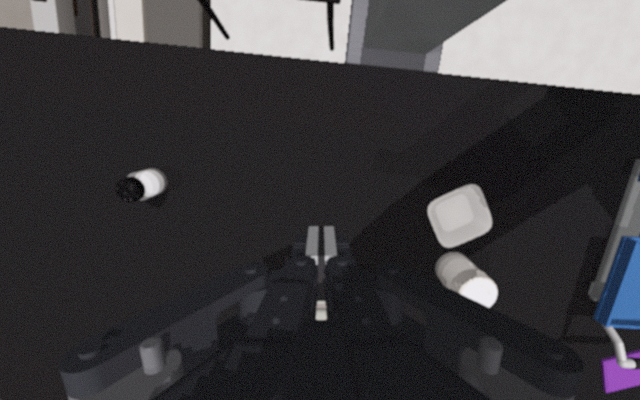

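Request:
play_rows(claw=[255,255,255,255,255,255,255], travel=[[0,0.04,0],[0,0.08,0],[0,0.12,0],[0,0.15,0],[0,0.15,0],[0,0.15,0],[0,0.15,0]], dr=[[0,0,0],[0,0,0],[0,0,0],[0,0,0],[0,0,0],[0,0,0],[0,0,0]])

```text
time: 27.3
eef_pos: [0.4478, -0.0993, 0.1858]
tcp_rot: [-0.032, 0.713, 0.035, 0.7]
contact_force: [-0.7, -0.9, 0.2]
opening: 0.002
```

```bash
python3 - <<'E'
from h import *
rel([.5,-.25,.035],down(.091+np.pi/2)); d=shot('wrist','w18.png'); t=shot('top','t18.png')
print(proj(d,[[.587,-.2366,.076],[.587,-.2366,.03]]))
cv2.imwrite('pics/t18c.png',cv2.resize(t['img'][:,:,::-1][150:215,320:395],None,fx=8,fy=8,interpolation=cv2.INTER_CUBIC))
E
```

```text
t 27.3 pos [ 0.4478 -0.0993  0.1858] open 0.002 F [-0.7 -0.9  0.2] q [-0.44 -0.15  2.12 -0.    1.19 -2.1 ]
 travel [0.1492, -0.1558, 0.0404] dr [0.0042, -0.018, -0.0059]
[[177.99789574 309.97056157]
 [196.69760131 285.37265203]]
```

View pics/w18.png

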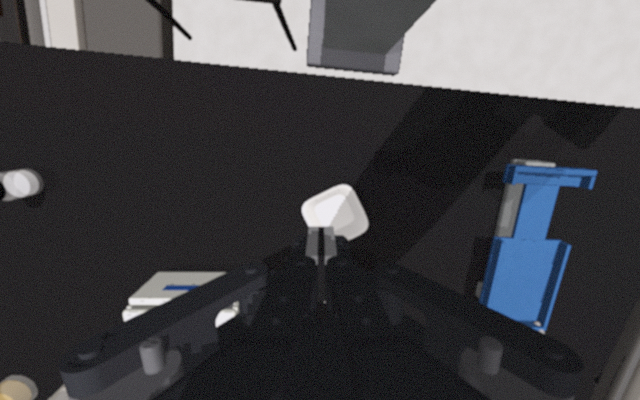

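View pics/t18c.png

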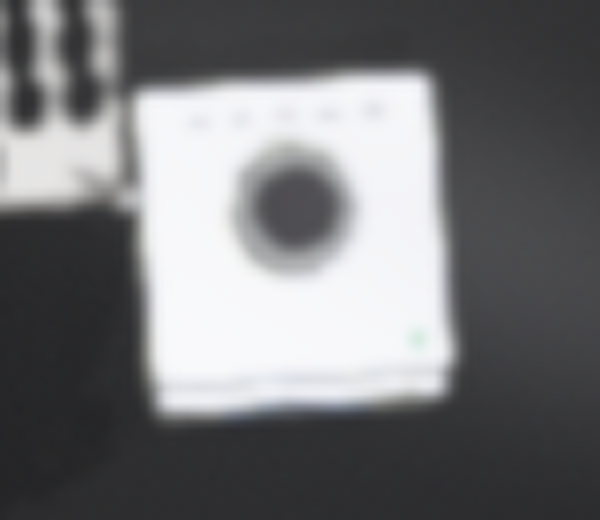

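```bash
python3 - <<'E'
from h import *
d=load('w18.png')
cv2.imwrite('pics/w18c.png',cv2.resize(d['img'][:,:,::-1][260:340,110:250],None,fx=5.5,fy=5.5,interpolation=cv2.INTER_CUBIC))
E
```

```text
(no output)
```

View pics/w18c.png

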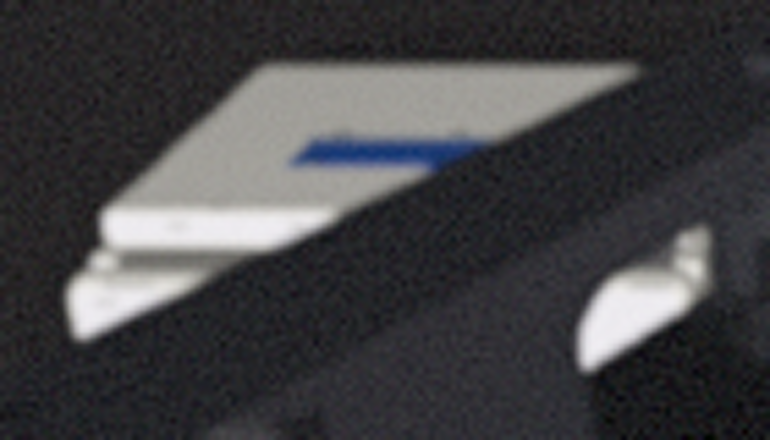

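```bash
python3 - <<'E'
from h import *
d=load('w18.png')
u=np.array([np.cos(.091),np.sin(.091)])
g=lambda c:[(x/5.5+110-.4,y/5.5+260-.4) for x,y in c]
f=lambda c,z:(onz(d,g(c),z)[:,:2]@u).round(4)
print('panel front',f([(110,208),(300,208)],.066),'panel back',f([(110,246),(240,250)],.066),'hood front top',f([(75,283),(150,283)],.076), 'hood front at panel-top height',f([(110,252),(200,252)],.066))
w=load('w7.png'); g7=[(x/4+240-.375,y/4+100-.375) for x,y in [(132,530),(518,530)]]
print(onz(w,g7,.076)[:,:2]@u)
t=load('t18.png'); h=lambda c:[(x/8+320-.44,y/8+150-.44) for x,y in c]
print('top: roof front',onz(t,h([(155,388),(450,370)]),.076)[:,:2]@u,'panel outer',onz(t,h([(157,414),(450,396)]),.066)[:,:2]@u)
P=[(607,380),(755,370)]
print('top0 panel outer',onz(t,[(x/4+190-.4,y/4+140-.4) for x,y in P],.066)[:,:2]@u)
E
```

```text
panel front [0.5549 0.5549] panel back [0.5635 0.5644] hood front top [0.5644 0.5644] hood front at panel-top height [0.5649 0.5648]
[0.56347848 0.56341502]
top: roof front [0.56582671 0.56485777] panel outer [0.55588831 0.55495339]
top0 panel outer [0.44681202 0.44643439]
```

```bash
python3 - <<'E'
from h import *
print(ctrl.sign_off())
E
```

```text
the job is handed in; nothing more can be done
None
```

The plate is in the scanner with the drawer pushed home, and I handed the job in at about 27.4 s of the 67 s allowed. I could not see the plate after the drawer closed.

I tipped the tray by its bar to about 0.54 rad, the plate slid into the notched end, and I set the tray back on its rest. I then gripped the plate through the notches, laid it white face up between the blue stops, let go, and pushed the drawer home with shut fingers.

- **Plate on the bed:** after release the wrist view showed it free between the stops, about 1–2 mm from the bed's middle. The top view after I backed away still showed it there.
- **Drawer:** it moved about 109 mm. The force then rose from about 3 N to 13 N with no further motion. In the wrist view the panel's back face is within about 1 mm of the hood front; the top view agrees to within about 2 mm.
- **Tray and bystanders:** the top views show the tray lying down and the jar and boat in their places. The side view shows the vial standing upright; I did not measure any of the three.

No check failed. While I pressed against the drawer's end stop the tool tilted by about 1 degree, which did no visible harm.

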